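Third hand for the bracket on a clay jar

TASK

Lift the lid off the clay jar by its knob and set it down gently on the round cork trivet so that I can reach into the jar. Then bring the jar, standing on the table, squarely and centred against the steel plate of the sprung stop, and press until the end of the black pointer stands in the green band. Finish while still holding it pressed like that, steadily, never pressing the plate to the end of its travel; leave the bowl, tumbler and brush alone.

Things in the scene. Friction and masses are not known exactly. Their poses are not given: they have to be found in the camera images.
- jar: open-topped rectangular jar of unglazed grey-brown clay, about 0.5 kg, 90 (its x) by 60 (its y) by 90 mm high, walls and floor 7 mm, with a smooth waxed foot that slides easily (friction about 0.3); origin at the centre of its underside, z up. It stands loose on the table, 40 to 110 mm in front of the stop's plate, its +x wall (with two dark screw holes) turned roughly to the plate (up to 0.3 rad askew, up to 20 mm off centre).
- lid: loose lid of the same clay on the jar, 0.17 kg: plate 94 (x) by 64 (y) by 8 mm, under it a plug 68 by 38 mm, 8 mm deep, that hangs in the jar's mouth with 4 mm of play all round; on top a paler round knob 24 mm across and 32 mm high. Origin at the centre of the plate's underside (level with the jar's rim, 90 mm up, when on the jar; 14 mm up when standing on the trivet).
- knob (a point): point on the axis of the lid's knob, 28 mm above the lid's origin (20 mm above the top of the lid's plate, 12 mm below the top of the knob)
- trivet: round flat cork trivet fixed to the table, 170 mm across, 6 mm thick; origin at the centre of its underside. On the left or the right of the robot.
- stop: sprung stop fixed to the table: blue housing 110 (x) by 70 (y) mm, top at 85 mm, on a grey foot 130 by 100 mm (x from -30 to +100 mm). Its origin is on the table; its +x axis is the direction in which to press (away from the robot, up to 0.25 rad either way), and the steel plate stands in front of it. The white scale on top has a green band across it, 16 mm wide, and red beyond that.
- plate_face (a point): centre of the front face of the steel plate, 45 mm above the table, moving with the plate: at rest 60 mm in front (-x) of the stop's origin. The plate is 60 mm wide, 60 mm high (15 to 75 mm above the table) and 8 mm thick; the flat face is square to the stop's x axis. The jar is centred when the middle of its +x wall meets this point sideways.
- plate (a joint): how far the plate is pressed in, in m: 0 at rest, end of travel at 0.042. The plate slides along the stop's +x on a spring of 500 N per m (no preload), so 0.024 takes 12 N. A black pointer fixed to the plate lies over the scale; its end is in the green band from 0.016 (8 N) to 0.032 (16 N).
- bowl: light blue plastic bowl, 150 mm across, 60 mm high, loose, on the side opposite the trivet; origin at the centre of its underside. Leave it alone.
- tumbler: glass tumbler, 68 mm across, 95 mm high, loose; origin at the centre of its underside. Leave it alone.
- brush: paint brush 190 mm long lying on the table, loose. Leave it alone.
Mind the look-alikes: they are no part of the job. What is meant by the stop is not yellow, and is the larger of those in its own colour.

How it is judged (in metres and radians):
On the way, in this order (a step that is already met when the one before it is completed fails the run):
1. the lid lies flat on the trivet, let go and at rest (horizontal distance between lid and trivet below 0.06 m and height (world z) of lid below 0.022 m and angle between lid's own z axis and vertical below 0.08 rad and contact force between the fingers and lid below 0.05 N and linear speed of lid below 0.03 m/s), for 0.2 s.
2. the jar is pressed against the plate (more than 3 N and 8 mm) (contact force between jar and stop above 3 N and value of joint plate above 0.008 m), for 0.2 s.
At the end, for the whole second after the job is handed in: Lid flat on the trivet (centres within 60 mm), let go, at rest. Jar held pressed on the plate: plate in by 14.5 to 33.5 mm and still, 6 to 18 N between jar and stop, jar centred within 12 mm, square within 0.09 rad, upright within 0.06 rad, underside under 5 mm up (all of step 1 and value of joint plate between 0.0145 and 0.0335 m and contact force between jar and stop between 6 and 18 N and contact force between any of the arm, the fingers and jar above 2 N and velocity of joint plate between -0.01 and 0.01 m/s and y of plate_face in the frame of jar between -0.012 and 0.012 m and angle between the x axis of jar and the x axis of stop, either way round below 0.09 rad and angle between jar's own z axis and vertical below 0.06 rad and height (world z) of jar below 0.005 m); the arm keeps its last pose, push and grip.
It fails at once if the plate is pressed to the end of its travel, or pushed with more than 30 N (value of joint plate above 0.041 m or contact force between jar and stop above 30 N).
It fails at once if the lid is dropped or thrown (loose and faster than 0.6 m/s) (contact force between the fingers and lid below 0.01 N and linear speed of lid above 0.6 m/s).
It fails at once if the jar is knocked over (angle between jar's own z axis and vertical above 0.6 rad).
It fails at once if the bowl, tumbler or brush is disturbed (moved over 30 mm) (distance of any of bowl, tumbler, brush from where it was at the start of the episode above 0.03 m).
It also fails if it takes over 64 s, if anything falls off the work surface, if the arm or the gripper's body presses on something with over 40 N, if the wrist force passes 120 N, or if a joint passes its speed limit or range.

ROBOT

A 6-joint arm with a two-finger parallel gripper is mounted at the origin on the work surface. World frame = base frame: x ahead of the robot, y to its left, z up, the work surface at z = 0. Lengths are in mm, angles in degrees, forces in N, time in s.
With the tool pointing down it reaches from about 350 to 850 mm from the base axis. Payload 8.1 kg.
Tool frame: the origin (TCP) lies between the finger pads; the fingertips stand 22 mm ahead of it and the grasp point (between the pads) lies 3 mm ahead of it; z points along the fingers, y is the line along which they close (so a half turn about z gives the same grasp; the last joint's range is limited). The gripper opens to 85 mm and grips with 20 to 120 N. Pads are 22 mm wide; open, the fingers measure 114 mm over their backs; the gripper's body (76 mm by 85 mm) begins 54 mm behind the grasp point. The pads swing forward as they close: fully open they stand 13 mm farther back than shut.
Start: joints at [58.419, 7.471, 85.268, -0, 87.261, -4.893], TCP at [269.463, 536.092, 230.992] pointing down, gripper open.
Joint ranges: [-169.43, 169.43], [-51.17, 129.36], [1.28, 143.12], [-76.62, 256.62], [0, 156.53], [-152.29, 152.29]. Speed limits (degrees/s): [136.94, 136.94, 159.86, 180, 180, 180].

INTERFACE

Orientations are given as [roll, pitch, yaw] about the fixed x, y, z axes, in that order (R = Rz(yaw) Ry(pitch) Rx(roll)).
In Python, from bench import r, vision gives the robot as it stands.
- The arm moves only by the tool step_arm, never from a script. Its argument "targets" is a list that holds one entry, the list of rows, each a list of 6 numbers: the shift along the world's x, y, z in mm, then the turn, a rotation vector about the world's x, y, z in rad. In form: [[[x, y, z, rx, ry, rz], ...]]. A call has 1 to 12 rows; each row is the pose to reach, as a shift and turn from the pose commanded when the call began; what a row does not reach only later rows make up. A row lasts 1/12 s, in which the tool goes at most 41.7 mm and 7.16 degrees, less where a joint would pass 70% of its speed; a pose out of reach is approached as far as the arm can. A call with a gripper value outside its range is refused whole. "fingers" is the gripper's target within -1 to 1 (shut at 1, half-way at 0, fully open at -1), set as the call begins (left out, the last holds). The fingers move at their own pace and stop on an object; "newtons" is the grip in N (left out, the last holds). Time passes only in rows, so rows that repeat a pose let the fingers close. It gives the time, the measured TCP pose, the force, the opening and the grip force at its end, in the units of the state.
- r.sense(): the state, without advancing time (a new reading comes with each control period).
- vision.snapshot(name): name is "scene" or "top" or "wrist"; returns a dict with "img" (480x640x3 uint8, blue, green, red), "mtx" (3x3 intrinsics, pixels), "eye" and "attitude" of the camera in the world. Camera axes: x right, y up, looking along -z (the intrinsics and any distortion apply to the point x, -y, -z); pixel columns grow to the right and rows downward; lengths in mm; the calibration is good to about 2 mm. A picture is of the moment at which its call begins. There is no depth.
- r.hand_in(): hands the job in; it is judged then, once.
The state is a dict: "time": time; "joint_pos": joint angles; "qd": joint speeds; "joint_efforts": joint torques, N m; "tool_pos": TCP position; "tcp_rot": TCP orientation; "ft_force": force on the tool from outside, world axes, zero at the start; "wrist_torque": the same for the moment, N m; "finger_gap": finger opening in mm; "grip_force": force on a finger pad.
Only numpy, scipy, OpenCV 4.12 (cv2) and the standard library are available. Lean on these libraries where they do the work, as an engineer would, in place of code of your own. Each camera call takes 0.05 s, during which the arm holds its last target. There are 200 camera calls.

## Working session

There is one attempt and no reset: what is moved stays moved. The work goes in short steps, Python scripts to look and compute and a tool call to move; the robot and the scene stay as the last step left them, time stands still between calls to the robot, and variables do not carry over. Pictures are saved under pics/ and viewed, at most 10 in all, crops included, and the job is handed in when it is done.

Besides the shell and the picture viewer there is one more tool, called after "Request:" in YAML: its name, and indented under it one key for each argument. step_arm: Moves the arm, as the interface text tells. Its arguments: {"type":"object","properties":{"targets":{"type":"array"},"fingers":{"type":"number"},"newtons":{"type":"number"}},"required":["targets"]}

```bash
mkdir -p pics; ls; python3 - <<'E'
from bench import r, vision
import cv2,pickle
d={}
for n in ("scene","top"):
    s=vision.snapshot(n); d[n]=s; cv2.imwrite(f"pics/{n}0.png",s["img"]); print(n,s["mtx"],s["eye"],s["attitude"],[k for k in s])
pickle.dump(d,open("s0.pkl","wb"))
print(r.sense())
E
```

```text
pics
scene [[488.10703095   0.         318.7986132 ]
 [  0.         488.10703095 243.55927487]
 [  0.           0.           1.        ]] [ 898.48664588 -496.56844697  866.5579676 ] [38.2573442  -0.24793538 32.34994506] ['img', 'mtx', 'eye', 'attitude']
top [[442.40684603   0.         319.34688773]
 [  0.         442.40684603 232.66847736]
 [  0.           0.           1.        ]] [ 473.67243445  -10.36178413 1114.26049143] [  5.5153772    0.85311003 -90.74556253] ['img', 'mtx', 'eye', 'attitude']
{'time': 0.1, 'joint_pos': array([ 5.84189033e+01,  7.51156277e+00,  8.53215389e+01,  8.87105862e-04,
        8.72613761e+01, -4.89581833e+00]), 'qd': array([-0.01762446, -0.08043355, -0.2370177 ,  0.00403432, -0.03351696,
        0.03777617]), 'joint_efforts': array([ 1.41854642e-03, -5.70948493e+01, -5.01940906e+01, -1.13404981e-04,
        8.09278776e-03,  5.27338386e-05]), 'tool_pos': array([269.2014805 , 535.68018686, 230.05556165]), 'tcp_rot': array([-1.79905943e+02, -8.94591047e-03,  1.53314671e+02]), 'ft_force': array([-0.33514443,  0.16103674, -0.14315885]), 'wrist_torque': array([-0.05307492,  0.03993699,  0.00263353]), 'grip_force': 0.0, 'finger_gap': 85.42316572553572}
```

View pics/scene0.png

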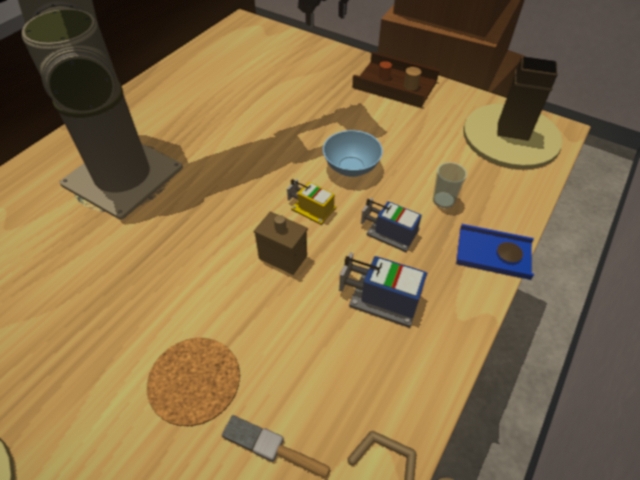

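View pics/top0.png

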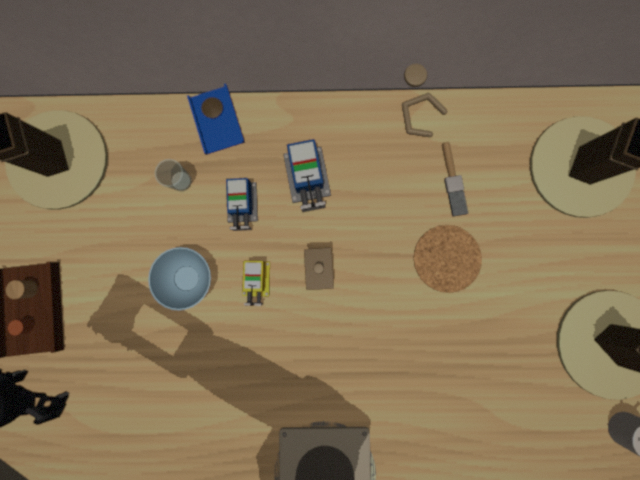

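Top view: there are three stops. The yellow one is at (255,280), the small blue one at (239,203) and the large blue one at (306,172). The large blue one fits: it isn't yellow and it is the larger of the two blue ones. The jar is at (318,268), the trivet at (448,258), the bowl at (180,278), the tumbler at (175,175) and the brush at (455,180). I'll confirm with an enlarged crop and measure.

```bash
cat > h.py <<'E'
import numpy as np,cv2
from scipy.spatial.transform import Rotation as R
def ray(s,uv):
    M=R.from_euler("xyz",s["attitude"],degrees=True).as_matrix()
    p=np.c_[np.atleast_2d(uv).astype(float),np.ones(len(np.atleast_2d(uv)))]@np.linalg.inv(s["mtx"]).T
    return (p*[1,-1,-1])@M.T
def onz(s,uv,z):
    d=ray(s,uv); e=np.array(s["eye"]); return e+d*((z-e[2])/d[:,2])[:,None]
def proj(s,P):
    M=R.from_euler("xyz",s["attitude"],degrees=True).as_matrix()
    q=(np.atleast_2d(P)-s["eye"])@M*[1,-1,-1]@s["mtx"].T; return q[:,:2]/q[:,2:]
def blobs(m,amin=30):
    c,_=cv2.findContours(m.astype(np.uint8),cv2.RETR_EXTERNAL,cv2.CHAIN_APPROX_NONE)
    return [(cv2.contourArea(k),k[:,0,:]) for k in c if cv2.contourArea(k)>amin]
def rect(s,cnt,z):
    P=onz(s,cnt,z)[:,:2]; (c,wh,a)=cv2.minAreaRect(P.astype(np.float32)); return c,wh,a
E
python3 - <<'E'
import pickle; from h import *
d=pickle.load(open("s0.pkl","rb")); s=d["top"]; im=s["img"]
hsv=cv2.cvtColor(im,cv2.COLOR_BGR2HSV)
cv2.imwrite("pics/crop0.png",cv2.resize(im[125:305,215:355],None,fx=4.2,fy=3.3*1.0,interpolation=cv2.INTER_CUBIC)[:600] if 0 else cv2.resize(im[125:300,215:355],None,fx=3.4,fy=3.4,interpolation=cv2.INTER_CUBIC))
# trivet ROI
roi=np.zeros(im.shape[:2],bool); roi[215:305,400:495]=1
print("hsv trivet",hsv[258,448],"table",hsv[300,400],"lid",hsv[280,318],"knob",hsv[267,319],"edge",hsv[252,310])
H,S,V=[hsv[...,i].astype(int) for i in range(3)]
# white+green scale areas
roi2=np.zeros_like(roi);roi2[125:215,280:335]=1
for n,m,z in (("white",roi2&(S<60)&(V>140),85),("green",roi2&(H>45)&(H<85)&(S>100),85),("blue",roi2&(H>100)&(H<130)&(S>110),85)):
    for a,k in blobs(m,10): print(n,a,k.mean(0),rect(s,k,z))
roi3=np.zeros_like(roi);roi3[235:300,295:345]=1
for t in (90,105,120):
    for a,k in blobs(roi3&(V<t),60): print("lid",t,a,k.mean(0),rect(s,k,98))
E
```

```text
hsv trivet [ 15 124 136] table [ 21  93 159] lid [ 16  82 115] knob [ 17  76 134] edge [ 16  90 111]
white 151.0 [306.58333333 174.73809524] ((712.2869873046875, 31.806203842163086), (25.18463706970215, 53.81986999511719), 9.863747596740723)
white 325.5 [302.25352113 151.70422535] ((767.6358642578125, 42.106224060058594), (38.77220153808594, 54.104347229003906), 10.380802154541016)
green 98.0 [305.         166.01851852] ((732.4642333984375, 35.619163513183594), (12.81991958618164, 55.842166900634766), 10.574974060058594)
blue 184.5 [306.44827586 172.33990148] ((725.5623779296875, 34.07425308227539), (100.67764282226562, 67.42263793945312), 10.343764305114746)
lid 120 1188.5 [318.78417266 265.71223022] ((496.42962646484375, 6.041713714599609), (105.2706298828125, 65.18263244628906), 2.0605685710906982)
```

View pics/crop0.png

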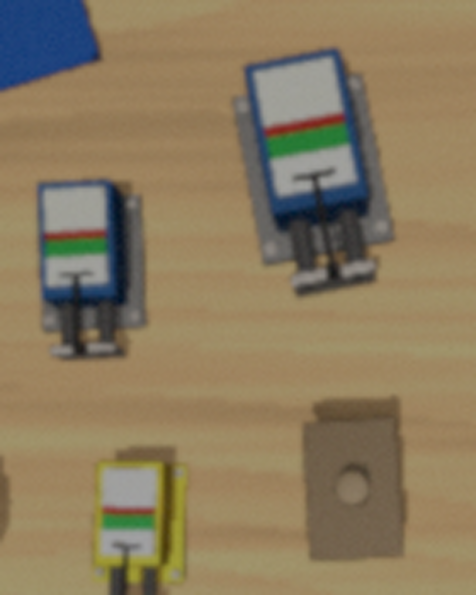

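The crop confirms it: the large blue stop has a green band and red line, with its pointer end at crop (313,175). Its plate is at crop (335,278) and the jar lid at (353,488).

```bash
python3 - <<'E'
import pickle; from h import *
d=pickle.load(open("s0.pkl","rb")); s=d["top"]; im=s["img"]; c=lambda *p:np.array(p)/3.4+[215,125]
L=onz(s,c((305,422),(397,418),(404,556),(309,558)),98); print("lid corners",L[:,:2].round(1).tolist(),L.mean(0))
e=[L[1]-L[0],L[2]-L[1],L[3]-L[2],L[0]-L[3]]; print([ (np.hypot(*v[:2]).round(1),np.degrees(np.arctan2(v[1],v[0])).round(1)) for v in e])
print("knob",onz(s,c((351,486)),122))
print("plate top front edge",onz(s,c((297,285),(375,272),(336,278)),75))
hsv=cv2.cvtColor(im,cv2.COLOR_BGR2HSV);H,S,V=[hsv[...,i].astype(int) for i in range(3)]
roi=np.zeros(im.shape[:2],bool); roi[215:305,400:495]=1
m=(roi&(H<18)&(S>108)).astype(np.uint8); m=cv2.morphologyEx(m,cv2.MORPH_CLOSE,np.ones((5,5)));m=cv2.morphologyEx(m,cv2.MORPH_OPEN,np.ones((5,5)))
for a,k in blobs(m,500): print("trivet",a,k.mean(0),cv2.minEnclosingCircle(onz(s,k,6)[:,:2].astype(np.float32)), cv2.fitEllipse(onz(s,k,6)[:,:2].astype(np.float32)))
# scene view knob: pale blob
s2=d["scene"]; g=s2["img"]; print("predicted knob px in scene",proj(s2,onz(s,c((351,486)),122)), "stop axis pt", proj(s2,[[725.6,34.1,85]]))
print("others",onz(s,[[180,278],[175,175],[455,180]],30))
cv2.imwrite("pics/crop1.png",cv2.resize(g[200:330,245:435],None,fx=4,fy=4,interpolation=cv2.INTER_CUBIC))
E
```

```text
lid corners [[534.5, 37.7], [536.3, -24.6], [443.6, -27.8], [443.1, 35.9]] [489.37596717   5.28113183  98.        ]
[(np.float64(62.3), np.float64(-88.3)), (np.float64(92.7), np.float64(-178.0)), (np.float64(63.7), np.float64(90.5)), (np.float64(91.4), np.float64(1.1))]
knob [[490.47107443   6.68276764 122.        ]]
plate top front edge [[631.67705715  43.41040356  75.        ]
 [640.01244352 -11.17220041  75.        ]
 [636.19735183  16.11574159  75.        ]]
trivet 3518.0 [447.15104167 257.890625  ] ((513.8627319335938, -314.05938720703125), 86.0526351928711) ((513.1250610351562, -313.1514587402344), (165.62440490722656, 167.41404724121094), 3.4241483211517334)
predicted knob px in scene [[279.74966714 221.48071227]] stop axis pt [[387.98311849 274.22907863]]
others [[ 471.95445519  347.24593838   30.        ]
 [ 729.00237267  364.30576633   30.        ]
 [ 704.91475161 -333.65877256   30.        ]]
```

View pics/crop1.png

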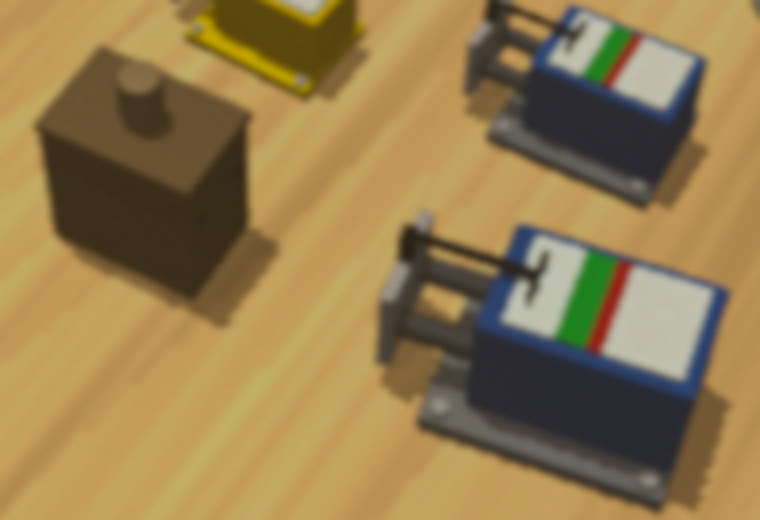

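The scene view agrees: knob top at crop (142,75), about 3 px from where the top view puts it, and the plate is free. Now I'll move above the jar.

Request:
step_arm:
  targets:
    - [[10,-24,0,0,0,0.03],[22,-53,0,0,0,0.07],[36,-87,0,0,0,0.12],[52,-125,0,0,0,0.17],[68,-163,0,0,0,0.22],[84,-201,0,0,0,0.27],[100,-239,0,0,0,0.32],[116,-277,0,0,0,0.37],[132,-315,0,0,0,0.42],[148,-353,0,0,0,0.45],[164,-391,0,0,0,0.466],[180,-429,0,0,0,0.466]]
  fingers: -0.3
  newtons: 40

```text
time: 1.1
tool_pos: [449.6, 105.1, 230.8]
tcp_rot: [180.0, -0.0, -179.9]
ft_force: [0.9, 0.9, -0.9]
finger_gap: 55.5
grip_force: 0.0
```

Request:
step_arm:
  targets:
    - [[10,-32,0,0,0,0],[20,-60,0,0,0,0],[30,-82,0,0,0,0],[37,-95,0,0,0,0],[41,-101,0,0,0,0],[41,-101,0,0,0,0],[41,-101,0,0,0,0]]

```text
time: 1.68
tool_pos: [490.2, 6.5, 230.6]
tcp_rot: [180.0, -0.1, 180.0]
ft_force: [0.7, 1.0, -0.7]
finger_gap: 55.7
grip_force: 0.0
```

```bash
python3 - <<'E'
import pickle; from h import *
from bench import r,vision
s=vision.snapshot("wrist"); pickle.dump(s,open("w1.pkl","wb")); cv2.imwrite("pics/w1.png",s["img"])
q=r.sense(); print(q["tool_pos"],q["tcp_rot"],q["joint_pos"],q["finger_gap"],q["time"],s["eye"],s["attitude"])
d=pickle.load(open("s0.pkl","rb")); print(onz(d["top"],np.array([[351,486]])/3.4+[215,125],130))
E
```

```text
[490.08384412   6.92995156 230.72345901] [ 1.79973896e+02 -4.18939275e-02 -1.79958965e+02] [-5.20261554e+00 -9.73462096e+00  1.02274388e+02  2.21869224e-02
  8.75043376e+01 -9.52446154e+01] 55.364257416204175 1.7333 [421.44629989   6.32806779 372.7567595 ] [-1.55445043e+01 -1.21195549e-02  9.00559228e+01]
[[490.33563709   6.54534767 130.        ]]
```

View pics/w1.png

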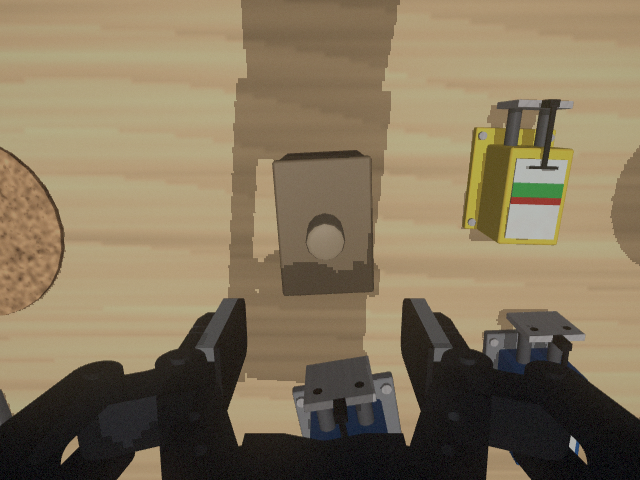

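The wrist view shows the lid corners at (275,160), (371,154), (373,292) and (284,295), and the knob top at (325,242). The stop plate's face runs from its bottom edge (304,367)-(367,358) to its top edge (307,411)-(374,400).

```bash
python3 - <<'E'
import pickle; from h import *
s=pickle.load(open("w1.pkl","rb"))
an=lambda v:np.degrees(np.arctan2(v[1],v[0])).round(1)
L=onz(s,[(275,160),(371,154),(373,292),(284,295)],98); print(L.round(1).tolist(),L.mean(0)); 
for i in range(4): v=L[(i+1)%4]-L[i]; print(np.hypot(*v[:2]).round(1),an(v))
print("knob",onz(s,[(325,242)],130))
for z,uv in ((15,[(304,367),(367,358)]),(75,[(307,411),(374,400)])):
    P=onz(s,uv,z); print(P.round(1).tolist(),P.mean(0),np.linalg.norm(P[1]-P[0]),an(P[1]-P[0]))
E
```

```text
[[443.2, -24.5, 98.0], [439.4, 36.6, 98.0], [533.5, 40.9, 98.0], [535.8, -21.0, 98.0]] [487.97682728   7.98281581  98.        ]
61.2 93.6
94.1 2.6
61.9 -87.9
92.6 -177.8
knob [[488.6080898    7.33175405 130.        ]]
[[644.0, -12.0, 15.0], [634.3, 47.8, 15.0]] [639.1849458   17.91330036  15.        ] 60.53722489393411 99.2
[[647.4, -6.9, 75.0], [636.9, 47.6, 75.0]] [642.17462017  20.35525127  75.        ] 55.51307287988485 100.9
```

Sizes check out: 94x62 lid, 60 mm plate. Now I'll go down to the knob and grip it.

Request:
step_arm:
  targets:
    - [[0,0,-20,0,0,0.03],[-1,0,-45,0,0,0.04],[-1,0,-70,0,0,0.04],[-1,0,-90,0,0,0.04],[-1,0,-101,0,0,0.04],[-1,0,-106,0,0,0.04],[-1,0,-106,0,0,0.04]]

```text
time: 2.32
tool_pos: [488.7, 6.9, 124.2]
tcp_rot: [180.0, -0.1, -177.6]
ft_force: [-0.4, 0.4, 1.0]
finger_gap: 55.3
grip_force: 0.0
```

Request:
step_arm:
  targets:
    - [[0,0,0,0,0,0],[0,0,0,0,0,0],[0,0,0,0,0,0],[0,0,0,0,0,0],[0,0,0,0,0,0],[0,0,0,0,0,0],[0,0,0,0,0,0],[0,0,0,0,0,0]]
  fingers: 1
  newtons: 40

```text
time: 2.98
tool_pos: [490.7, 6.3, 126.8]
tcp_rot: [180.0, 0.2, -177.7]
ft_force: [-1.1, 2.1, 6.0]
finger_gap: 20.4
grip_force: 38.9
```

Request:
step_arm:
  targets:
    - [[0,0,4,0,0,0],[0,0,10,0,0,0],[0,0,18,0,0,0],[0,0,28,0,0,0],[0,0,40,0,0,0],[0,0,50,0,0,0],[0,0,56,0,0,0],[0,0,60,0,0,0],[0,0,60,0,0,0]]

```text
time: 3.73
tool_pos: [490.2, 6.0, 186.4]
tcp_rot: [-180.0, 0.1, -177.7]
ft_force: [0.3, 0.2, -2.0]
finger_gap: 20.0
grip_force: 39.2
```

```bash
python3 - <<'E'
import pickle; from h import *
from bench import r,vision
im=[]
for n in ("wrist","scene"):
    s=vision.snapshot(n); pickle.dump(s,open(f"{n}2.pkl","wb")); im.append(cv2.resize(s["img"],(400,300)) if n=="wrist" else s["img"][130:430,130:530])
cv2.imwrite("pics/m2.png",np.hstack(im)); q=r.sense(); print(q["tool_pos"],q["ft_force"],q["wrist_torque"],q["grip_force"],q["finger_gap"])
E
```

```text
[489.36800326   6.10011377 184.82315832] [-0.5877017  -0.31249778 -2.06283313] [-0.02933442 -0.00177755  0.02873379] 39.18943226337433 20.259767138800132
```

View pics/m2.png

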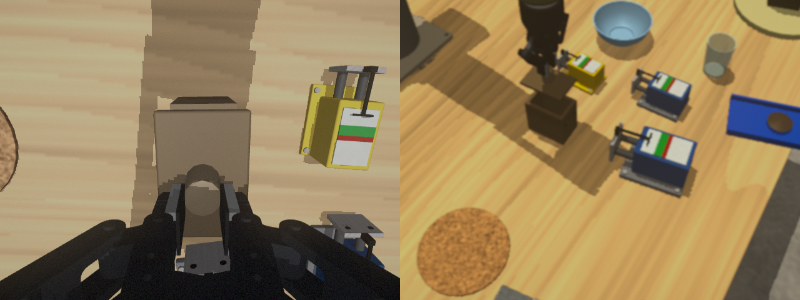

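The lid is lifted and level (pads at the knob, jar below; 2 N of weight). Carry it to the trivet at (513,-313).

Request:
step_arm:
  targets:
    - [[0.5,-7,0,0,0,0],[2,-25,0,0,0,0],[4,-52,0,0,0,0],[6,-85,0,0,0,0],[9,-120,0,0,0,0],[11,-155,0,0,0,0],[14,-190,0,0,0,0],[17,-225,0,0,0,0],[19,-258,0,0,0,0],[21,-287,0,0,0,0],[23,-308,0,0,0,0],[24,-319,0,0,0,0]]

```text
time: 4.83
tool_pos: [512.5, -315.9, 183.9]
tcp_rot: [180.0, -0.1, -177.8]
ft_force: [1.2, 0.4, -1.8]
finger_gap: 20.2
grip_force: 39.3
```

Request:
step_arm:
  targets:
    - [[0,0,-10,0,0,0],[0,0,-30,0,0,0],[0,0,-55,0,0,0],[0,0,-80,0,0,0],[0,0,-100,0,0,0],[0,0,-113,0,0,0],[0,0,-121,0,0,0],[0,0,-125,0,0,0],[0,0,-127,0,0,0],[0,0,-127,0,0,0],[0,0,-127,0,0,0]]

```text
time: 5.75
tool_pos: [514.3, -313.4, 59.3]
tcp_rot: [-179.9, 0.1, -177.7]
ft_force: [-0.7, -0.2, -1.8]
finger_gap: 20.2
grip_force: 39.4
```

Request:
step_arm:
  targets:
    - [[0,0,-1.5,0,0,0],[0,0,-3,0,0,0],[0,0,-4.5,0,0,0],[0,0,-5.5,0,0,0],[0,0,-6,0,0,0],[0,0,-6,0,0,0]]

```text
time: 6.25
tool_pos: [513.3, -312.8, 51.7]
tcp_rot: [180.0, -0.0, -177.7]
ft_force: [0.2, 0.1, -2.4]
finger_gap: 20.6
grip_force: 39.4
```

Request:
step_arm:
  targets:
    - [[0,0,-0.5,0,0,0],[0,0,-1,0,0,0],[0,0,-1.5,0,0,0],[0,0,-2,0,0,0],[0,0,-2,0,0,0]]

```text
time: 6.67
tool_pos: [513.6, -313.0, 50.9]
tcp_rot: [-180.0, 0.0, -177.7]
ft_force: [-2.5, 3.1, 5.6]
finger_gap: 20.2
grip_force: 40.6
```

In contact. Ease off and open the fingers.

Request:
step_arm:
  targets:
    - [[0,0,0.5,0,0,0],[0,0,0.5,0,0,0],[0,0,0.5,0,0,0],[0,0,0.5,0,0,0],[0,0,1,0,0,0],[0,0,1,0,0,0]]
  fingers: -0.2

```text
time: 7.17
tool_pos: [513.5, -313.0, 51.0]
tcp_rot: [-180.0, 0.0, -177.7]
ft_force: [0.3, -0.7, 0.7]
finger_gap: 51.5
grip_force: 0.0
```

Request:
step_arm:
  targets:
    - [[0,0,3,0,0,0],[0,0,10,0,0,0],[0,0,25,0,0,0],[0,0,50,0,0,0],[0,0,85,0,0,0],[0,0,120,0,0,0],[0,0,145,0,0,0],[0,0,160,0,0,0],[0,0,165,0,0,0]]

```text
time: 7.92
tool_pos: [515.1, -314.1, 221.1]
tcp_rot: [-179.7, 0.3, -177.7]
ft_force: [0.7, -0.2, 0.5]
finger_gap: 51.4
grip_force: 0.0
```

Request:
step_arm:
  targets:
    - [[-2,12,0,0,0,0],[-5,35,0,0,0,0],[-10,70,0,0,0,0],[-15,105,0,0,0,0],[-20,140,0,0,0,0],[-25,175,0,0,0,0],[-30,210,0,0,0,0],[-35,245,0,0,0,0],[-39,275,0,0,0,0],[-42,300,0,0,0,0],[-44,315,0,0,0,0],[-45,320,0,0,0,0]]
  fingers: -1

```text
time: 8.92
tool_pos: [466.7, 9.9, 214.1]
tcp_rot: [179.9, -0.2, -177.5]
ft_force: [-0.6, 0.2, -0.8]
finger_gap: 86.1
grip_force: 0.0
```

```bash
python3 - <<'E'
import pickle; from h import *
from bench import r,vision
im=[]
for n in ("wrist","top"):
    s=vision.snapshot(n); pickle.dump(s,open(f"{n}3.pkl","wb")); im.append(cv2.resize(s["img"],None,fx=.75,fy=.75)[:, :] if n=="wrist" else cv2.resize(s["img"][210:310,400:496],(320,360)))
cv2.imwrite("pics/m3.png",np.hstack(im)); q=r.sense(); print(q["tool_pos"],q["tcp_rot"],q["ft_force"],q["finger_gap"],q["time"])
E
```

```text
[467.38300562   8.05900382 214.6098086 ] [ 1.79988526e+02 -1.23633107e-01 -1.77575649e+02] [-0.17068002 -0.0406024  -1.1297042 ] 85.3750892840269 9.0167
```

View pics/m3.png

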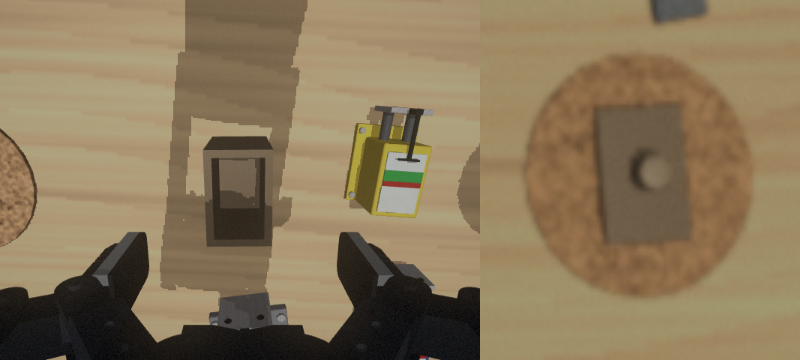

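The lid lies flat and centred on the trivet. The jar is open, with rim corners at shown px (203,150), (272,150), (271,244) and (206,246). Now for the jar pose.

```bash
python3 - <<'E'
import pickle; from h import *
s=pickle.load(open("wrist3.pkl","rb"))
g=cv2.cvtColor(s["img"],cv2.COLOR_BGR2GRAY)
c=cv2.cornerSubPix(g,(np.array([(203,150),(272,150),(271,244),(206,246)],np.float32)/.75)[:,None],(6,6),(-1,-1),(3,30,.01))[:,0]; print(c)
an=lambda v:np.degrees(np.arctan2(v[1],v[0])).round(1)
for q in (c,np.array([(203,150),(272,150),(271,244),(206,246)])/.75):
    L=onz(s,q,90); print(L.round(1).tolist(),L.mean(0)); 
    for i in range(4): v=L[(i+1)%4]-L[i]; print(np.hypot(*v[:2]).round(1),an(v))
b=np.array([(220,298),(269,292)])/.75; print("plate",onz(s,b,15))
E
```

```text
Traceback (most recent call last):
cv2.error: OpenCV(4.12.0) :-1: error: (-5:Bad argument) in function 'cornerSubPix'
> Overload resolution failed:
>  - Layout of the output array corners is incompatible with cv::Mat
>  - Expected Ptr<cv::UMat> for argument 'corners'
```

```bash
python3 - <<'E'
import pickle; from h import *
s=pickle.load(open("wrist3.pkl","rb"))
g=cv2.cvtColor(s["img"],cv2.COLOR_BGR2GRAY)
k=(np.array([(203,150),(272,150),(271,244),(206,246)])/.75)
c=cv2.cornerSubPix(g,np.ascontiguousarray(k[:,None].astype(np.float32)),(6,6),(-1,-1),(3,30,.01))[:,0]; print(c.tolist())
an=lambda v:np.degrees(np.arctan2(v[1],v[0])).round(1)
for q in (c,k):
    L=onz(s,q,90); print(L.round(1).tolist(),L.mean(0)); 
    for i in range(4): v=L[(i+1)%4]-L[i]; print(np.hypot(*v[:2]).round(1),an(v))
b=np.array([(220,298),(269,292)])/.75; print("plate",onz(s,b,15))
E
```

```text
[[270.1099548339844, 199.16854858398438], [364.3413391113281, 198.9126739501953], [362.4246826171875, 327.8031311035156], [275.2870178222656, 328.4548034667969]]
[[444.8, -24.9, 90.0], [442.0, 34.8, 90.0], [531.5, 39.7, 90.0], [534.6, -20.3, 90.0]] [488.23549405   7.31026423  90.        ]
59.7 92.7
89.7 3.2
60.1 -87.0
90.0 -177.1
[[445.3, -24.5, 90.0], [442.7, 33.7, 90.0], [529.7, 38.8, 90.0], [534.3, -20.8, 90.0]] [488.01047509   6.81915128  90.        ]
58.3 92.5
87.1 3.3
59.7 -85.6
89.1 -177.6
plate [[642.53564532 -10.23456433  15.        ]
 [631.40212875  49.7778381   15.        ]]
```

The rim comes out as 90x60, centre (488.2,7.3), yaw 3°. I'll grip the jar's side walls low down.

Request:
step_arm:
  targets:
    - [[5,0,0,0,0,0.01],[15,0,-10,0,0,0.01],[20,0,-30,0,0,0.01],[20,0,-60,0,0,0.01],[20,0,-90,0,0,0.01],[20,0,-115,0,0,0.01],[20,0,-135,0,0,0.01],[20,0,-147,0,0,0.01],[20,0,-153,0,0,0.01],[20,0,-155,0,0,0.01],[20,0,-155,0,0,0.01]]

```text
time: 9.93
tool_pos: [488.9, 6.6, 61.4]
tcp_rot: [-180.0, 0.0, -177.2]
ft_force: [0.2, -0.3, 1.3]
finger_gap: 85.3
grip_force: 0.0
```

Request:
step_arm:
  targets:
    - [[0,0,0,0,0,0],[0,0,0,0,0,0],[0,0,0,0,0,0],[0,0,0,0,0,0],[0,0,0,0,0,0],[0,0,0,0,0,0],[0,0,0,0,0,0],[0,0,0,0,0,0]]
  fingers: 1
  newtons: 60

```text
time: 10.6
tool_pos: [489.8, 7.2, 62.7]
tcp_rot: [-180.0, 0.2, -177.1]
ft_force: [-0.7, 0.8, 5.7]
finger_gap: 58.8
grip_force: 66.7
```

Request:
step_arm:
  targets:
    - [[4,0,1,0,0,0.01],[12,0,1,0,0,0.03],[24,0,1,0,0,0.05],[38,0,1,0,0,0.07],[52,0,1,0,0,0.09],[66,0,1,0,0,0.11],[78,0,1,0,0,0.125],[86,0.5,1,0,0,0.125],[91,0.5,1,0,0,0.125],[91,0.5,1,0,0,0.125],[91,0.5,1,0,0,0.125]]

```text
time: 11.52
tool_pos: [580.9, 7.6, 62.8]
tcp_rot: [-180.0, 0.2, -169.9]
ft_force: [2.1, -0.2, 1.8]
finger_gap: 58.6
grip_force: 66.3
```

```bash
python3 - <<'E'
import pickle; from h import *
from bench import r,vision
im=[]
for n in ("wrist","top"):
    s=vision.snapshot(n); pickle.dump(s,open(f"{n}4.pkl","wb")); im.append(cv2.resize(s["img"],None,fx=.75,fy=.75) if n=="wrist" else cv2.resize(s["img"][130:310,255:415],(320,360),interpolation=cv2.INTER_CUBIC))
cv2.imwrite("pics/m4.png",np.hstack(im)); q=r.sense(); print(q["tool_pos"],q["tcp_rot"],q["ft_force"],q["grip_force"],q["finger_gap"],q["time"])
E
```

```text
[580.47265261   7.55918953  62.79681637] [-1.79964094e+02  1.43209815e-01 -1.69955209e+02] [4.12675043 0.33014573 4.88178728] 66.46968841552734 59.051228282510735 11.6167
```

View pics/m4.png

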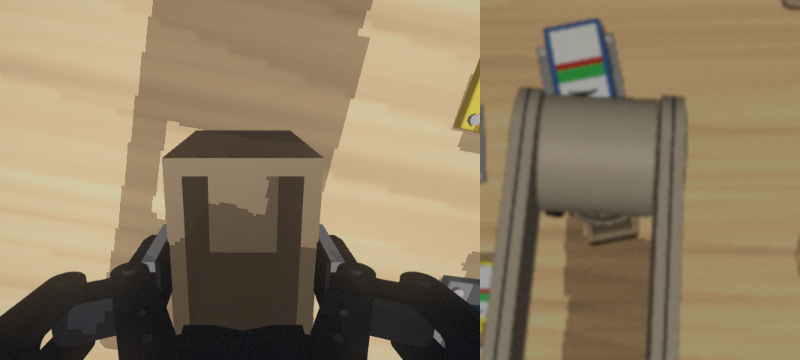

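The jar sits square in the hand (rear rim corners at shown px (164,157) and (322,157)). Top view: the pointer and scale stay visible at (580,80). Check the rear edge against the stop's axis.

```bash
python3 - <<'E'
import pickle; from h import *
s=pickle.load(open("wrist4.pkl","rb"))
P=onz(s,np.array([(164,157),(322,157)])/.75,90); v=P[1]-P[0]; print(P.round(1).tolist(),np.hypot(*v[:2]),np.degrees(np.arctan2(-v[0],v[1])))
# better stop axis from first top pic: white + green centroids at z=85, plate
u=np.array([np.cos(np.radians(10.2)),np.sin(np.radians(10.2))]); n=np.array([-u[1],u[0]])
c=P.mean(0)[:2]+45*u; print("jar centre",c,"front",c+45*u)
for q in ([712.3,31.8],[767.6,42.1],[732.5,35.6],[725.6,34.1],[639.2,17.9],[637,19.8],[635.8,16.1],[642.2,20.4]): print(q,"lateral of stop pt from jar axis",(np.array(q)-c)@n)
E
```

```text
[[540.3, -28.9, 90.0], [530.1, 28.1, 90.0]] 57.87809892903769 10.125947184565849
jar centre [579.47092961   7.59644349] front [623.75973197  15.56525681]
[712.3, 31.8] lateral of stop pt from jar axis 0.29903257276751877
[767.6, 42.1] lateral of stop pt from jar axis 0.6434611951777413
[732.5, 35.6] lateral of stop pt from jar axis 0.46186412859504866
[725.6, 34.1] lateral of stop pt from jar axis 0.20745542484630636
[639.2, 17.9] lateral of stop pt from jar axis -0.4363918606434215
[637, 19.8] lateral of stop pt from jar axis 1.8231662232012305
[635.8, 16.1] lateral of stop pt from jar axis -1.6058558379014558
[642.2, 20.4] lateral of stop pt from jar axis 1.4928429383209327
```

Centred to within 1 mm and square. Press forward in stages along (0.984, 0.177).

Request:
step_arm:
  targets:
    - [[3,0.5,0,0,0,0],[6,1.1,0,0,0,0],[9,1.6,0,0,0,0],[12,2.1,0,0,0,0],[15,2.7,0,0,0,0],[18,3.2,0,0,0,0],[21,3.8,0,0,0,0],[24,4.3,0,0,0,0],[26,4.7,0,0,0,0],[28,5,0,0,0,0],[29,5.2,0,0,0,0],[29,5.2,0,0,0,0]]

```text
time: 12.62
tool_pos: [606.5, 12.3, 62.8]
tcp_rot: [-180.0, -0.2, -170.0]
ft_force: [-12.4, -2.0, 17.5]
finger_gap: 58.6
grip_force: 68.1
```

Request:
step_arm:
  targets:
    - [[1,0.2,0,0,0,0],[2,0.4,0,0,0,0],[3,0.5,0,0,0,0],[4,0.7,0,0,0,0],[4,0.7,0,0,0,0],[4,0.7,0,0,0,0]]

```text
time: 13.12
tool_pos: [610.1, 13.0, 62.9]
tcp_rot: [-180.0, -0.3, -170.0]
ft_force: [-16.1, -2.4, 19.1]
finger_gap: 58.4
grip_force: 68.3
```

Request:
step_arm:
  targets:
    - [[0,0,0.5,0,0,0],[1,0.2,1,0,0,0],[2,0.4,1.5,0,0,0],[3,0.5,1.5,0,0,0],[4,0.7,1.5,0,0,0],[5,0.9,1.5,0,0,0],[6,1.1,1.5,0,0,0],[7,1.3,1.5,0,0,0],[7,1.3,1.5,0,0,0],[7,1.3,1.5,0,0,0]]

```text
time: 13.95
tool_pos: [615.8, 14.0, 63.0]
tcp_rot: [180.0, -0.4, -170.0]
ft_force: [-15.6, -2.8, 12.4]
finger_gap: 58.5
grip_force: 67.6
```

```bash
python3 - <<'E'
import pickle; from h import *
from bench import r,vision
im=[]
for n in ("scene","top"):
    s=vision.snapshot(n); pickle.dump(s,open(f"{n}5.pkl","wb")); g=s["img"]; im.append(cv2.resize(g[190:340,260:435],(420,360),interpolation=cv2.INTER_CUBIC) if n=="scene" else cv2.resize(g[125:215,270:350],(320,360),interpolation=cv2.INTER_CUBIC))
cv2.imwrite("pics/m5.png",np.hstack(im)); q=r.sense(); print(q["tool_pos"],q["tcp_rot"],q["ft_force"],q["wrist_torque"],q["grip_force"],q["time"])
E
```

```text
[615.84911337  14.05100812  63.03114953] [ 179.99185817   -0.42752496 -169.95807061] [-15.41207842  -2.84765863  13.25619566] [-0.68754196  2.22392121  0.2038312 ] 67.6262640953064 14.05
```

View pics/m5.png

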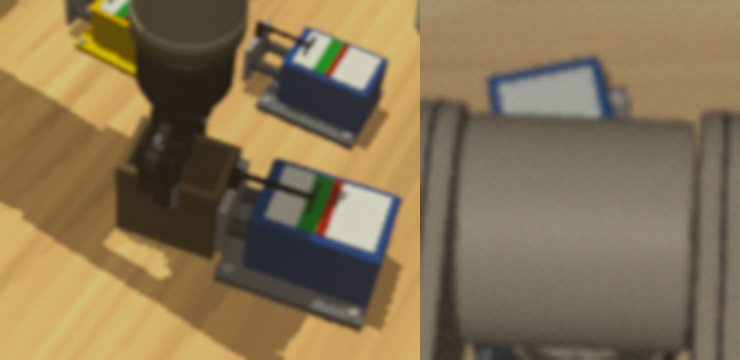

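The scene view shows the pointer end at (313,195), in the middle of the green band (300–332). Both estimates, from the tool's travel (about 21 mm) and from force minus foot friction (about 10.5 N), agree. I'll hold briefly, confirm it is still, then hand in.

Request:
step_arm:
  targets:
    - [[0.5,0.1,0,0,0,0],[1,0.2,0,0,0,0],[1,0.2,0,0,0,0],[1,0.2,0,0,0,0],[1,0.2,0,0,0,0],[1,0.2,0,0,0,0],[1,0.2,0,0,0,0],[1,0.2,0,0,0,0],[1,0.2,0,0,0,0],[1,0.2,0,0,0,0]]

```text
time: 14.88
tool_pos: [616.7, 14.2, 63.0]
tcp_rot: [180.0, -0.5, -170.0]
ft_force: [-17.0, -4.6, 13.4]
finger_gap: 58.8
grip_force: 67.8
```

```bash
python3 - <<'E'
from bench import r
q=r.sense(); print(q["tool_pos"],q["ft_force"],q["qd"].round(2))
if abs(q["tool_pos"][0]-616.8)<2 and -22<q["ft_force"][0]<-10: print(r.hand_in())
E
```

```text
[616.66418547  14.18386743  63.02287192] [-16.99817792  -4.56978015  13.40201644] [ 0.05 -0.06  0.03 -0.12 -0.15 -0.05]
the job is handed in; nothing more can be done
None
```

The job is handed in at about 15 s, verdict not shown: the lid lies on the cork trivet, and the arm is holding the jar centred and square against the large blue stop, plate in about 22 mm (my estimate), with the pointer in the green band.

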